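Tip the nuts from a sorting tray into the scale tub and put the tray away

TASK

Pick up the black sorting tray by its grip and carry it level with its four nuts, then tip it with the open end low over the tub on the counting scale so that all four nuts slide off into the tub. Leave the tub standing on the scale, then lower the empty tray gently into its cradle, seated flat and fully home with the grip at the gap in the cradle's wall, and let go. Leave the two clear cups and the roll of tape where they are.

Things in the scene. Friction and masses are not known exactly. Their poses are not given: they have to be found in the camera images.
- tray: Black plastic sorting tray, about 180 g (varies). Body 150 long (x) x 80 wide (y); rubber-lined floor 3 thick; side walls and rear (-x) wall 3 thick, 28 high. The +x end (nose) is open, no lip. A grey upright grip fin, 12 thick (y), stands out behind the rear wall from x = -75 to -155, 20 to 62 above the underside. Origin: centre of the body's underside; x to the nose, z up.
- tray_handle (a point): Middle of the grip fin, (-120, 0, 42) mm in the tray frame; axes as the tray's. Pinch the fin across its thickness, at any lean in the tray's x-z plane; a grasp leaning back 10 to 30 degrees (gripper body away from the nose) leaves the wrist room to tip steeply. The loaded tray hangs off this end: grip firmly (80 N or more) or the nose sags.
- tray_nose (a point): Middle of the floor's open edge, (75, 0, 3) mm in the tray frame; axes as the tray's. Nuts slide out over it only at a steep tilt (about 38 to 51 degrees: the rubber's grip varies from start to start), so tip slowly until all have gone.
- nut0: Loose steel hex nut, 24 across flats, 28 across corners, 13 thick, 33 g (varies), lying flat on the tray's floor at the start. Origin: centre of its underside, z along its axis. The four are alike.
- nut1: Loose steel hex nut, 24 across flats, 28 across corners, 13 thick, 33 g (varies), lying flat on the tray's floor at the start. Origin: centre of its underside, z along its axis. The four are alike.
- nut2: Loose steel hex nut, 24 across flats, 28 across corners, 13 thick, 33 g (varies), lying flat on the tray's floor at the start. Origin: centre of its underside, z along its axis. The four are alike.
- nut3: Loose steel hex nut, 24 across flats, 28 across corners, 13 thick, 33 g (varies), lying flat on the tray's floor at the start. Origin: centre of its underside, z along its axis. The four are alike.
- tub: Loose open white plastic tub, 170 (x) x 160 (y) x 65 high, walls 4, 250 g, standing on the scale's plate. Origin: centre of its underside (44 above the bench), so its rim is 109 above the bench.
- scale: Fixed counting scale, white housing 230 (x, from -130 to +100) x 200 (y), with a plate 190 x 190 whose top is 44 above the bench. Origin: on the bench under the plate's centre; x away from the robot's side at yaw 0 (display on the -x side).
- cradle: Fixed aluminium cradle. Base plate 185 (x) x 115 (y) x 6; pocket 155 x 85 between walls straight for 10 above the plate, then flared out at 45 degrees to about 21 above the plate (catching some 10 of error). -x wall: only a 12 lip at each corner, a gap for the grip. Origin: on the bench under the pocket. Seated tray: same yaw and x, fin at -x, underside 6 above the bench, 2.5 play.
- cup_screws: Bystander: loose clear plastic cup, 90 across, 55 high, with screws in it. Origin: centre of its underside.
- cup_washers: Bystander: loose clear plastic cup, 90 across, 55 high, with washers in it. Origin: centre of its underside.
- tape: Bystander: loose brown roll of tape lying flat, 90 across, 24 high. Origin: centre of its underside.

How it is judged (in metres and radians):
On the way, in this order (a step that is already met when the one before it is completed fails the run):
1. the tray is lifted more than 50 mm off the bench with all four nuts on it (height (world z) of tray above 0.05 m and angle between tray's own z axis and vertical below 0.3 rad and x of nut0 in the frame of tray between -0.075 and 0.075 m and y of nut0 in the frame of tray between -0.04 and 0.04 m and z of nut0 in the frame of tray between -0.002 and 0.03 m and x of nut1 in the frame of tray between -0.075 and 0.075 m and y of nut1 in the frame of tray between -0.04 and 0.04 m and z of nut1 in the frame of tray between -0.002 and 0.03 m and x of nut2 in the frame of tray between -0.075 and 0.075 m and y of nut2 in the frame of tray between -0.04 and 0.04 m and z of nut2 in the frame of tray between -0.002 and 0.03 m and x of nut3 in the frame of tray between -0.075 and 0.075 m and y of nut3 in the frame of tray between -0.04 and 0.04 m and z of nut3 in the frame of tray between -0.002 and 0.03 m), for 0.1 s.
2. the tray is tipped by more than 20 degrees with its nose over the tub, less than 100 mm above the rim (angle between tray's own z axis and vertical above 0.35 rad and x of tray_nose in the frame of tub between -0.1 and 0.1 m and y of tray_nose in the frame of tub between -0.095 and 0.095 m and z of tray_nose in the frame of tub between 0 and 0.165 m), for 0.05 s.
3. all four nuts are in the tub (x of nut0 in the frame of tub between -0.083 and 0.083 m and y of nut0 in the frame of tub between -0.078 and 0.078 m and z of nut0 in the frame of tub between -0.002 and 0.05 m and x of nut1 in the frame of tub between -0.083 and 0.083 m and y of nut1 in the frame of tub between -0.078 and 0.078 m and z of nut1 in the frame of tub between -0.002 and 0.05 m and x of nut2 in the frame of tub between -0.083 and 0.083 m and y of nut2 in the frame of tub between -0.078 and 0.078 m and z of nut2 in the frame of tub between -0.002 and 0.05 m and x of nut3 in the frame of tub between -0.083 and 0.083 m and y of nut3 in the frame of tub between -0.078 and 0.078 m and z of nut3 in the frame of tub between -0.002 and 0.05 m), for 0.2 s.
At the end, for the whole second after the job is handed in: All four nuts in the tub; the tub upright on the scale's plate, within 30 mm of its centre; the tray seated in the cradle on its plate (3 mm in height, 6 mm and 0.08 rad in the plane, tilt under 0.04 rad), grip at the -x gap; all released and at rest (all of step 3 and x of tub in the frame of scale between -0.03 and 0.03 m and y of tub in the frame of scale between -0.03 and 0.03 m and z of tub in the frame of scale between 0.04 and 0.05 m and angle between tub's own z axis and vertical below 0.05 rad and x of tray in the frame of cradle between -0.006 and 0.006 m and y of tray in the frame of cradle between -0.006 and 0.006 m and z of tray in the frame of cradle between 0.003 and 0.009 m and angle between the x axis of tray and the x axis of cradle, either way round below 0.08 rad and angle between tray's own z axis and vertical below 0.04 rad and x of tray_handle in the frame of cradle below -0.08 m and linear speed of each of nut0, nut1, nut2, nut3, tray, tub below 0.03 m/s); the robot touches nothing.
It fails at once if the cup of screws is pushed more than 25 mm (distance of cup_screws from where it was at the start of the episode above 0.025 m).
It fails at once if the cup of washers is pushed more than 25 mm (distance of cup_washers from where it was at the start of the episode above 0.025 m).
It fails at once if the roll of tape is pushed more than 25 mm (distance of tape from where it was at the start of the episode above 0.025 m).
It fails at once if the tray is banged into the cradle (more than 60 N) (contact force between tray and cradle above 60 N).
It also fails if it takes over 61 s, if anything falls off the work surface, if the arm or the gripper's body presses on something with over 40 N, if the wrist force passes 120 N, or if a joint passes its speed limit or range.

ROBOT

A 7-joint arm with a two-finger parallel gripper is mounted at the origin on the work surface. World frame = base frame: x ahead of the robot, y to its left, z up, the work surface at z = 0. Lengths are in mm, angles in degrees, forces in N, time in s.
With the tool pointing down it reaches from about 400 to 875 mm from the base axis. Payload 6.5 kg.
Tool frame: the origin (TCP) lies midway between the tips of the shut fingers; the grasp point (between the pads) lies 19 mm behind it; z points along the fingers, y is the line along which they close (so a half turn about z gives the same grasp; the last joint's range is limited). The gripper opens to 85 mm and grips with 20 to 120 N. Pads are 22 mm wide; open, the fingers measure 114 mm over their backs; the gripper's body (76 mm by 85 mm) begins 54 mm behind the grasp point. The pads swing forward as they close: fully open they stand 13 mm farther back than shut.
Start: joints at [-69.683, 30.733, -0.252, 88.115, 0.149, 61.152, -4.079], TCP at [265.514, 593.29, 231.29] pointing down, gripper open.
Joint ranges: [-154.64, 154.64], [-21.42, 123.67], [-72.66, 72.17], [13.99, 137.28], [-74.86, 254.86], [10.95, 109.41], [-158.01, 158.01]. Speed limits (degrees/s): [136.94, 136.94, 180, 180, 180, 180, 180].

INTERFACE

Orientations are given as a 3x3 rotation matrix whose columns are the frame's x, y, z axes.
In Python, from workcell import readout, imaging, env gives the robot as it stands. The module is installed in compiled form; this text tells all that it offers.
- The arm moves only by the tool send_rows, never from a script. Its arguments are lists of equal length, an entry for each row: "claw": the opening, from -1 (shut) to 1 (fully open); "delta_pos": the shift along the tool's x, y, z in mm, a list of three; "turn": the turn, a rotation vector about the tool's x, y, z in degrees, a list of three. A call has exactly 10 rows; each row is the pose to reach, as a shift and turn from the pose commanded when the call began, along the tool's axes at that moment; what a row does not reach only later rows make up. A row lasts 1/8 s, in which the tool goes at most 62.5 mm and 10.7 degrees, less where a joint would pass 70% of its speed; a pose out of reach is approached as far as the arm can. A call with a gripper value outside its range is refused whole. The fingers move at their own pace and stop on an object; "newtons" is the grip in N (left out, the last holds). Time passes only in rows, so rows that repeat a pose let the fingers close, or fill a call up. It gives the time, the measured TCP pose, the force, the opening and the grip force at its end, in the units of the state.
- readout.observe(): the state, without advancing time (a new reading comes with each control period).
- imaging.snapshot(name): name is "scene" or "top" or "wrist"; returns (picture, depth): 384x512x3 uint8, blue, green, red; 384x512 float32, mm along the optical axis (not along the pixel's ray), 0 where there is no reading.
- imaging.camera_params(name): a dict with "camera_matrix" (3x3 intrinsics, pixels), "T" (4x4, takes a point from camera to world coordinates). Camera axes: x right, y down, z forward; pixel columns grow to the right and rows downward; lengths in mm; the calibration is good to about 2 mm. A picture is of the moment at which its call begins: read the wrist's pose just before it. camera_params takes no time and is no camera call; for the wrist camera it gives the pose at the moment of the call.
- env.job_done(): hands the job in; it is judged then, once.
The state is a dict: "clock": time; "joint_positions": joint angles; "dq": joint speeds; "joint_efforts": joint torques, N m; "ee_pos": TCP position; "tcp_rot": TCP orientation; "contact_force": force on the tool from outside, world axes, zero at the start; "wrist_torque": the same for the moment, N m; "width": finger opening in mm; "gripper_force": force on a finger pad.
Only numpy, scipy, OpenCV 4.12 (cv2) and the standard library are available. Lean on these libraries where they do the work, as an engineer would, in place of code of your own. Each camera call takes 0.05 s, during which the arm holds its last target. There are 200 camera calls.

## Working session

There is one attempt and no reset: what is moved stays moved. The work goes in short steps, Python scripts to look and compute and a tool call to move; the robot and the scene stay as the last step left them, time stands still between calls to the robot, and variables do not carry over. Pictures are saved under pics/ and viewed, at most 10 in all, crops included, and the job is handed in when it is done.

Besides the shell and the picture viewer there is one more tool, called after "Call:" by a JSON object that holds its "name" and its "arguments", one argument or row to a line. send_rows: Moves the arm, as the interface text tells. Its arguments: {"type":"object","properties":{"claw":{"type":"array","items":{"type":"number"}},"delta_pos":{"type":"array","items":{"type":"array","items":{"type":"number"}}},"turn":{"type":"array","items":{"type":"array","items":{"type":"number"}}},"newtons":{"type":"number"}},"required":["claw","delta_pos","turn"]}

```bash
mkdir -p pics
cat > h.py <<'E'
import numpy as np, cv2
from workcell import readout, imaging, env
def snap(n):
    p=imaging.camera_params(n); im,d=imaging.snapshot(n)
    return im,d,np.array(p["camera_matrix"]),np.array(p["T"])
def cloud(d,K,T):
    v,u=np.mgrid[:d.shape[0],:d.shape[1]]
    P=np.stack([(u-K[0,2])/K[0,0]*d,(v-K[1,2])/K[1,1]*d,d],-1)
    return P@T[:3,:3].T+T[:3,3]
E
python3 - <<'E'
from h import *
s=readout.observe(); print(s)
a=snap("top"); b=snap("scene")
cv2.imwrite("pics/top.png",cv2.resize(a[0],(800,600))); cv2.imwrite("pics/scene.png",cv2.resize(b[0],(800,600)))
np.savez("a.npz",im=a[0],d=a[1],K=a[2],T=a[3]); np.savez("b.npz",im=b[0],d=b[1],K=b[2],T=b[3])
print(a[2],a[3],b[2],b[3])
E
```

```text
{'clock': 0.0, 'joint_positions': array([-69.68227969,  30.77897468,  -0.25513766,  88.17324662,
         0.14965484,  61.15101073,  -4.0787413 ]), 'dq': array([ 0.08976941, -0.01825763, -0.11702386,  0.01866412, -0.05601703,
        0.01941258, -0.1031622 ]), 'joint_efforts': array([-5.48404132e-04, -5.83411860e+01,  1.04840934e+00, -2.59092557e+01,
        1.23322522e-02,  9.72970709e-03, -3.08421500e-05]), 'ee_pos': array([265.27155277, 592.68918899, 230.37890358]), 'tcp_rot': array([[-9.12799890e-01,  4.08406648e-01, -6.08600966e-04],
       [ 4.08407079e-01,  9.12798336e-01, -1.68969278e-03],
       [-1.34551816e-04, -1.79090833e-03, -9.99998387e-01]]), 'contact_force': array([ 0.2921647 , -0.42512217, -0.33937405]), 'wrist_torque': array([ 0.02070654, -0.03170716, -0.04284737]), 'gripper_force': 0.0, 'width': 85.34060172381189}
[[451.65142627   0.         255.68371035]
 [  0.         451.65142627 189.77125398]
 [  0.           0.           1.        ]] [[ 2.78948661e-02 -9.93652361e-01  1.08981014e-01  4.93001980e+02]
 [-9.99610698e-01 -2.76660023e-02  3.61180399e-03 -1.26916323e+00]
 [-5.73808571e-04 -1.09039338e-01 -9.94037270e-01  1.14258568e+03]
 [ 0.00000000e+00  0.00000000e+00  0.00000000e+00  1.00000000e+00]] [[446.97065687   0.         254.90954025]
 [  0.         446.97065687 192.72442057]
 [  0.           0.           1.        ]] [[-5.07397991e-01  5.94934149e-01 -6.23378406e-01  1.42172685e+03]
 [ 8.61609686e-01  3.61409254e-01 -3.56387571e-01  4.49354538e+02]
 [ 1.32675882e-02 -7.17939210e-01 -6.95979355e-01  9.65847518e+02]
 [ 0.00000000e+00  0.00000000e+00  0.00000000e+00  1.00000000e+00]]
```

View pics/top.png

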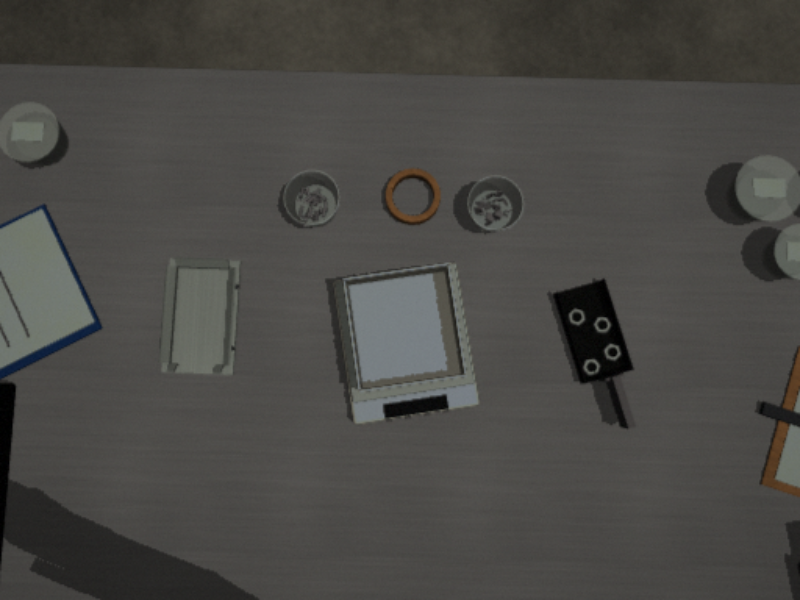

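View pics/scene.png

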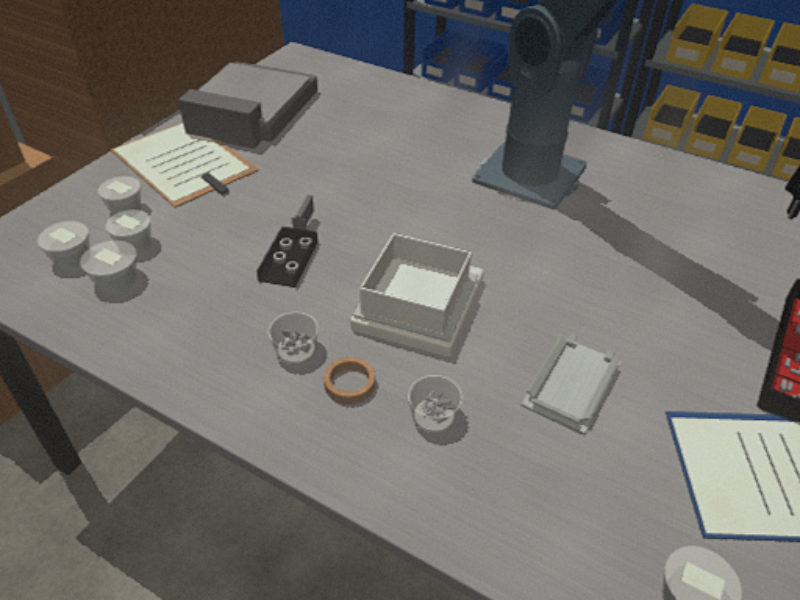

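The top view shows the tray at (593,330) with its nose up and to the left and its fin at (620,405). The tub is at (405,325), the cradle at (200,318) with its gap toward the robot, and the cups and tape are in a row at v≈200.

Run:
```python
from h import *
for f in "ab":
    z=np.load(f+".npz"); im,d=z["im"].astype(int),z["d"]; P=cloud(d,z["K"],z["T"]); Z=P[...,2]
    print(f,"table z",np.median(Z[(abs(P[...,0]-450)<60)&(abs(P[...,1]+60)<400)]))
    def rep(n,m,mn=15):
        m=cv2.morphologyEx(m.astype(np.uint8),cv2.MORPH_OPEN,np.ones((2,2)))
        k,l,st,c=cv2.connectedComponentsWithStats(m)
        for i in range(1,k):
            if st[i,4]<mn: continue
            q=P[l==i]; r=cv2.minAreaRect(q[:,:2].astype(np.float32)); 
            print(n,st[i,4],"c",np.round(r[0],1),"size",np.round(r[1],1),"ang",round(r[2],2),"z",np.round(np.percentile(q[:,2],[5,50,95]),1))
            print("   box",np.round(cv2.boxPoints(r)).astype(int).tolist())
    X,Y=P[...,0],P[...,1]; ok=d>0
    tr=ok&(X>280)&(X<650)&(Y<-170)&(Y>-420)
    rep("tray floor/body",tr&(Z>1)&(Z<80)&(im.max(-1)<60),60)
    rep("tray all",tr&(Z>6)&(Z<80),60)
    rep("fin",tr&(Z>45)&(Z<80))
    rep("nuts",tr&(im.min(-1)>75)&(Z>6)&(Z<40),5)
    tb=ok&(X>300)&(X<680)&(abs(Y-0)<160)
    rep("tub rim",tb&(Z>95)&(Z<120),30)
    rep("plate/housing",tb&(Z>25)&(Z<48),100)
    cr=ok&(X>350)&(X<650)&(Y>200)&(Y<420)
    rep("cradle",cr&(Z>4)&(Z<40),100)
    rep("cradle walls",cr&(Z>18)&(Z<40),20)
    rep("cradle plate",cr&(Z>3)&(Z<10),100)
```

```text
a table z 1.4076619780285
tray floor/body 1731 c [ 563.2 -207.3] size [373.6 223.3] ang 77.96 z [ 0.   5.8 55.1]
   box [[415, -367], [633, -413], [711, -48], [493, -1]]
tray all 1126 c [ 562.  -213.4] size [386.5 222.9] ang 78.05 z [ 0.7 23.6 63.8]
   box [[413, -379], [631, -426], [711, -47], [493, -1]]
tray all 91 c [ 543.9 -168.9] size [ 24.9 349.4] ang 12.8 z [ 3.3 16.  19.7]
   box [[493, -1], [570, -342], [595, -336], [517, 4]]
fin 259 c [ 493.5 -198.8] size [386.6  81.6] ang 78.23 z [-0.7 61.4 65.7]
   box [[414, -380], [494, -396], [573, -18], [493, -1]]
nuts 6 c [ 537.5 -329.4] size [2.9 5.2] ang 73.97 z [15.4 17.8 19.2]
   box [[535, -330], [540, -331], [540, -329], [535, -327]]
tub rim 485 c [565.   -8.7] size [178.5 167.9] ang 10.28 z [ 43.2 102.2 111.5]
   box [[462, 58], [492, -107], [668, -75], [638, 90]]
plate/housing 2366 c [541.8 -10.9] size [232.6 204. ] ang 10.54 z [ 2.4 36.1 47.1]
   box [[409, 68], [446, -132], [675, -90], [638, 111]]
cradle 2554 c [565.6 192.5] size [164.7 387.5] ang 0.02 z [ 2.2  7.1 26.3]
   box [[483, 386], [483, -1], [648, -1], [648, 386]]
[... 1773 characters left out ...]
233], [1422, 449]]
cradle 1832 c [946.  353.8] size [962.6 124.2] ang 4.01 z [ 3.8  8.3 26.9]
   box [[462, 382], [470, 258], [1430, 325], [1422, 449]]
cradle walls 214 c [957.  346.4] size [951.3  36.9] ang 10.28 z [ 7.6 21.4 27.7]
   box [[486, 280], [492, 243], [1428, 413], [1422, 449]]
cradle walls 21 c [483.6 364.2] size [ 8.3 35.7] ang 79.81 z [ 1.5 19.7 25. ]
   box [[465, 363], [500, 357], [502, 365], [467, 371]]
cradle walls 190 c [566.7 375.6] size [ 11.6 169.2] ang 89.41 z [ 1.4 25.1 29.8]
   box [[482, 371], [651, 369], [651, 380], [482, 382]]
cradle plate 1120 c [956.1 360.4] size [943.4  94.2] ang 5.11 z [ 4.3  7.6 12.3]
   box [[482, 365], [491, 271], [1430, 356], [1422, 449]]
```

Run:
```python
from h import *
for f in "ab":
    z=np.load(f+".npz"); im,d=z["im"].astype(int),z["d"]; P=cloud(d,z["K"],z["T"]); Z=P[...,2]
    X,Y=P[...,0],P[...,1]; ok=d>0
    def rep(n,m,mn=15):
        k,l,st,c=cv2.connectedComponentsWithStats(m.astype(np.uint8))
        for i in range(1,k):
            if st[i,4]<mn: continue
            q=P[(l==i)&m]; r=cv2.minAreaRect(q[:,:2].astype(np.float32)); 
            print(f,n,st[i,4],"c",np.round(r[0],1),"mean",np.round(q.mean(0),1),"size",np.round(r[1],1),"ang",round(r[2],2),"z",np.round(np.percentile(q[:,2],[5,50,95]),1))
    tr=ok&(X>280)&(X<650)&(Y<-170)&(Y>-420)
    rep("tray all",tr&(Z>12)&(Z<80),60)
    fm=tr&(Z>54)&(Z<72); q=P[fm]; vx,vy,x0,y0=cv2.fitLine(q[:,:2].astype(np.float32),cv2.DIST_HUBER,0,.01,.01).ravel()
    t=(q[:,:2]-[x0,y0])@[vx,vy]; print("finline",len(q),x0,y0,np.degrees(np.arctan2(vy,vx)),np.percentile(t,[1,99]),np.median(q[:,2]))
    w=tr&(Z>22)&(Z<36); rep("wall",w,20)
    tb=ok&(X>300)&(X<680)&(abs(Y)<160)
    rep("rim",tb&(Z>100)&(Z<120),30); rep("housing",tb&(Z>25),100)
    cr=ok&(X>350)&(X<680)&(Y>200)&(Y<420)
    rep("cradle",cr&(Z>5)&(Z<40),100); rep("crwalls",cr&(Z>17)&(Z<40),8)
    by=ok&(X>660)&(X<860)&(abs(Y)<250); rep("by",by&(Z>12),60)
```

```text
a tray all 932 c [ 532.6 -317.6] mean [ 522.3 -317.1   33.6] size [229.   81.7] ang 17.43 z [14.2 27.8 63.9]
a tray all 83 c [ 581.1 -320.6] mean [ 581.4 -320.6   16.3] size [22.7 27.4] ang 0.3 z [13.  16.4 19.4]
a tray all 83 c [ 538.7 -335.7] mean [ 538.6 -336.3   16.6] size [24.9 25.5] ang 52.42 z [13.  16.5 20.3]
finline 222 462.49615 -338.9791 17.466755 [-40.04135109  39.50892558] 62.152307182286336
a wall 269 c [ 569.  -306.3] mean [ 560.3 -309.3   27.7] size [150.6  81.4] ang 17.39 z [22.7 27.8 31.3]
a wall 51 c [ 456.3 -336.4] mean [ 457.1 -335.8   29. ] size [72.2  2.6] ang 17.42 z [22.8 29.5 34.5]
a rim 555 c [563.3  -4.6] mean [566.3  -4.7 108.5] size [170.2 160.1] ang 9.99 z [103.  108.8 112. ]
a housing 7551 c [542.6  -7.5] mean [542.   -7.2  51. ] size [231.7 200. ] ang 10.49 z [ 32.5  47.4 107.9]
a cradle 2747 c [577.7 326.2] mean [580.1 324.9  12.8] size [123.4 185.9] ang 88.75 z [ 5.4  8.5 27. ]
a crwalls 897 c [579.3 323.5] mean [591.3 329.   23.2] size [114.9 182.3] ang 89.55 z [17.7 23.3 29. ]
a by 721 c [766.4 146.6] mean [774.  152.3  34.6] size [86.8 88.9] ang 
[... 930 characters left out ...]
27.7]
b crwalls 25 c [496.1 287.8] mean [495.5 287.8  23.1] size [11.4 17.4] ang 83.72 z [18.3 22.9 27.3]
b crwalls 245 c [580.6 274.4] mean [583.2 274.2  23.9] size [ 14.7 156. ] ang 89.22 z [18.1 24.  29.9]
b crwalls 320 c [594.1 358.2] mean [595.9 361.2  24.6] size [ 83.6 199.6] ang 67.61 z [18.3 25.1 29.7]
b by 252 c [662.6 -36.2] mean [666.2 -47.8  32.3] size [17.  97.1] ang 10.09 z [14.6 31.3 58.2]
b by 756 c [ 767.1 -142.7] mean [ 763.5 -146.5   35.5] size [89.6 88.2] ang 47.15 z [15.  34.3 56.1]
b by 440 c [784.9 -12.8] mean [787.4 -10.4  22.4] size [90.9 87.9] ang 40.44 z [14.1 23.8 27.3]
b by 868 c [767.8 147. ] mean [762.9 145.2  35.8] size [89.8 88.3] ang 13.58 z [16.7 33.8 56.3]
```

```bash
cat >> h.py <<'E'
from scipy.spatial.transform import Rotation as Ro
def tray_R(yaw,pitch=0): return Ro.from_euler("ZY",[yaw,pitch],degrees=True).as_matrix()  # pitch>0 nose down
def tool_R(yaw,pitch,L=25):  # tool frame holding tray at yaw,pitch with lean L
    a=np.radians(L); s,c=np.sin(a),np.cos(a)
    return tray_R(yaw,pitch)@np.array([[c,0,s],[0,-1,0],[s,0,-c]])
def rel(p,R,p0=None,R0=None):
    if p0 is None: o=readout.observe(); p0,R0=o["ee_pos"],o["tcp_rot"]
    return np.round(R0.T@(np.array(p)-p0),1), np.round(Ro.from_matrix(R0.T@R).as_rotvec(degrees=True),1)
E
python3 - <<'E'
from h import *
Rg=tool_R(17.4,0); g=np.array([461,-340,42.])+19*Rg[:,2]
print(g,Rg.round(2))
print(rel([470,120,300],tool_R(85,0,10)))
print(rel(g-130*Rg[:,2],Rg)); print(Rg[:,2])
p1,R1=np.array([470,120,300]),tool_R(85,0,10)
print(rel(g-130*Rg[:,2],Rg,p1,R1))
E
```

```text
[ 468.66230839 -337.5987781    24.78015205] [[ 0.86  0.3   0.4 ]
 [ 0.27 -0.95  0.13]
 [ 0.42  0.   -0.91]]
(array([-380. , -348.1,  -68.9]), array([-6.3,  8.7, 70.7]))
(array([-524.5, -802.5,   89.2]), array([-30.1,  11.5, 135.8]))
[ 0.40327939  0.1263801  -0.90630779]
(array([-497. ,  -12.2,   72.2]), array([-20.4,  13.2,  64.6]))
```

Call:
{"name": "send_rows", "arguments": {
  "claw": [1,1,1,1,1,1,1,1,1,1],
  "delta_pos": [
    [-55,-50,-10],
    [-110,-100,-20],
    [-165,-150,-30],
    [-220,-200,-40],
    [-275,-250,-50],
    [-330,-300,-60],
    [-380,-348,-69],
    [-380,-348,-69],
    [-380,-348,-69],
    [-380,-348,-69]
  ],
  "turn": [
    [-1,1,10],
    [-2,2,20],
    [-3,3,30],
    [-4,5,40],
    [-5,6,50],
    [-6,8,60],
    [-6,9,71],
    [-6,9,71],
    [-6,9,71],
    [-6,9,71]
  ],
  "newtons": 100
}}

```text
clock: 1.35
ee_pos: [470.6, 119.0, 300.3]
tcp_rot: [[0.095, 0.995, 0.011], [0.98, -0.095, 0.175], [0.176, -0.006, -0.984]]
contact_force: [0.2, 0.1, -1.3]
width: 85.5
gripper_force: 0.0
```

Run:
```python
from h import *
o=readout.observe(); print(o["clock"],o["joint_positions"].round(1),o["ee_pos"],o["tcp_rot"].round(2))
Rg=tool_R(17.4,0); g=np.array([461,-340,42.])+19*Rg[:,2]
print(rel(g-130*Rg[:,2],Rg))
```

```text
1.35 [-34.9   8.9  24.9 111.2 -15.8  59.2  -7.9] [470.63440343 118.97897875 300.26558853] [[ 0.09  1.    0.01]
 [ 0.98 -0.1   0.18]
 [ 0.18 -0.01 -0.98]]
(array([-496.3,   -8.1,   71.7]), array([-20.6,  13.3,  64.1]))
```

Call:
{"name": "send_rows", "arguments": {
  "claw": [1,1,1,1,1,1,1,1,1,1],
  "delta_pos": [
    [-55,-1,8],
    [-110,-2,16],
    [-165,-3,24],
    [-220,-4,32],
    [-275,-5,40],
    [-330,-6,48],
    [-385,-7,56],
    [-440,-7,64],
    [-496,-8,72],
    [-496,-8,72]
  ],
  "turn": [
    [-2,1,7],
    [-4,3,14],
    [-7,4,21],
    [-9,6,28],
    [-11,7,36],
    [-14,9,43],
    [-16,10,50],
    [-18,12,57],
    [-20.5,13,64],
    [-20.5,13,64]
  ],
  "newtons": 100
}}

```text
clock: 2.6
ee_pos: [416.1, -354.1, 140.3]
tcp_rot: [[0.868, 0.299, 0.396], [0.272, -0.954, 0.124], [0.415, 0.001, -0.91]]
contact_force: [-0.1, 0.6, -0.3]
width: 85.6
gripper_force: 0.0
```

Run:
```python
from h import *
o=readout.observe(); print(o["clock"],o["joint_positions"].round(1),o["ee_pos"],abs(o["dq"]).max())
Rg=tool_R(17.4,0); g=np.array([461,-340,42.])+19*Rg[:,2]
print(rel(g-130*Rg[:,2],Rg))
im,d,K,T=snap("wrist"); P=cloud(d,K,T); Z=P[...,2]; ok=d>0
cv2.imwrite("pics/w1.png",im)
near=ok&(P[...,1]<-200)&(P[...,1]>-430)&(P[...,0]>300)&(P[...,0]<680)
q=P[near&(Z>54)&(Z<72)]; 
if len(q)>20:
    r=cv2.minAreaRect(q[:,:2].astype(np.float32)); print("fin",len(q),r,np.median(q[:,2]))
q=P[near&(Z>20)&(Z<36)]
if len(q)>20: print("wall",cv2.minAreaRect(q[:,:2].astype(np.float32)))
```

```text
2.6 [ 19.   30.6  38.4 119.4 -64.1  47.1  29.8] [ 416.12235214 -354.07138983  140.30123448] 3.6948180328335853
(array([ 1.1, -0. , -2. ]), array([0. , 0.5, 0. ]))
fin 1640 ((461.19036865234375, -340.6111145019531), (80.25279235839844, 28.8802433013916), 16.984987258911133) 61.74615403130363
wall ((566.92041015625, -307.67181396484375), (149.84912109375, 80.16110229492188), 17.41071128845215)
```

View pics/w1.png

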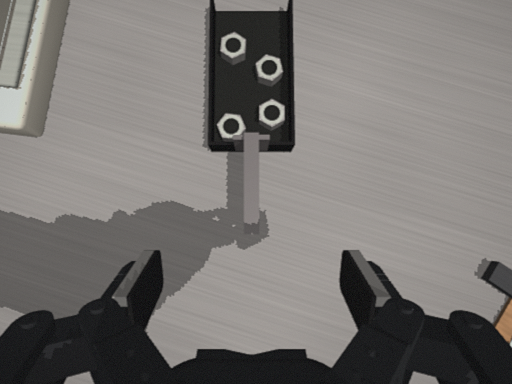

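The wrist view shows the fin midway between the open pads (about u=251, v=140–235), with the four nuts on the tray floor. I'll descend and close.

Call:
{"name": "send_rows", "arguments": {
  "claw": [1,1,1,1,1,1,1,-1,-1,-1],
  "delta_pos": [
    [0,0,25],
    [0,0,50],
    [0,0,75],
    [0,0,98],
    [0.5,0,115],
    [0.5,0,128],
    [0.5,0,128],
    [0.5,0,128],
    [0.5,0,128],
    [0.5,0,128]
  ],
  "turn": [
    [0,0.5,0],
    [0,0.5,0],
    [0,0.5,0],
    [0,0.5,0],
    [0,0.5,0],
    [0,0.5,0],
    [0,0.5,0],
    [0,0.5,0],
    [0,0.5,0],
    [0,0.5,0]
  ],
  "newtons": 110
}}

```text
clock: 3.9
ee_pos: [469.3, -336.1, 26.5]
tcp_rot: [[0.862, 0.304, 0.406], [0.276, -0.953, 0.127], [0.426, 0.003, -0.905]]
contact_force: [-0.1, -0.3, 0.3]
width: 32.2
gripper_force: 0.0
```

Run:
```python
from h import *
o=readout.observe(); print(o["joint_positions"].round(1),o["width"],o["gripper_force"],o["contact_force"])
p,R=o["ee_pos"],o["tcp_rot"]; print(p)
print("lift local",R.T@[0,0,100])
# tub stance pitch 0, yaw 10
```

```text
[ 33.4  40.4  12.9 117.1 -74.2  31.2  38.1] 32.232164653247835 0.0 [-0.09920878 -0.30681803  0.34337379]
[ 469.25468855 -336.14179682   26.52409894]
lift local [ 42.59414663   0.25895577 -90.47470152]
```

Call:
{"name": "send_rows", "arguments": {
  "claw": [-1,-1,-1,-1,-1,-1,-1,-1,-1,-1],
  "delta_pos": [
    [0,0,0],
    [0,0,0],
    [0,0,0],
    [0,0,0],
    [0,0,0],
    [0,0,0],
    [2,0,-4],
    [4,0,-9],
    [6,0,-13],
    [8.5,0,-18]
  ],
  "turn": [
    [0,0,0],
    [0,0,0],
    [0,0,0],
    [0,0,0],
    [0,0,0],
    [0,0,0],
    [0,0,0],
    [0,0,0],
    [0,0,0],
    [0,0,0]
  ],
  "newtons": 110
}}

```text
clock: 5.15
ee_pos: [468.9, -336.0, 46.3]
tcp_rot: [[0.862, 0.304, 0.406], [0.276, -0.953, 0.128], [0.426, 0.002, -0.905]]
contact_force: [0.6, -0.2, -2.5]
width: 10.7
gripper_force: 107.0
```

```bash
cat >> h.py <<'E'
def wrist_tray():
    """tray rim/fin in wrist cam -> tray-relative-to-tool check: plane fit of black floor"""
    o=readout.observe(); im,d,K,T=snap("wrist"); P=cloud(d,K,T); R,p=o["tcp_rot"],o["ee_pos"]
    return o,im,(P-p)@R,d
E
python3 - <<'E'
from h import *
o=readout.observe(); print(o["joint_positions"].round(1),o["width"],o["gripper_force"],o["contact_force"],o["wrist_torque"],o["ee_pos"])
a=snap("top"); P=cloud(a[1],a[2],a[3]);Z=P[...,2]
b=(P[...,0]>480)&(P[...,0]<680)&(P[...,1]<-220)&(P[...,1]>-400)&(a[1]>0)
q=P[b&(a[0].max(-1)<45)&(Z>8)]
for c in [(600,-300),(560,-320),(530,-330)]:
    n=q[np.hypot(*(q[:,:2]-c).T)<25]; print(c,len(n),np.percentile(n[:,2],[10,50,90]))
im=snap("wrist")[0]; cv2.imwrite("pics/w2.png",im)
E
```

```text
[ 32.1  38.3  14.7 117.2 -71.2  32.6  34.6] 10.727782249145353 107.04179763793945 [ 0.55165662 -0.18355502 -2.50273262] [-0.27419537  0.93518038 -0.00465198] [ 468.93536432 -335.96969007   46.25184052]
(600, -300) 255 [19.97418116 22.99883264 33.39281615]
(560, -320) 269 [20.5374006  23.03586699 34.31295263]
(530, -330) 238 [20.44445983 23.50288741 35.29688779]
```

View pics/w2.png

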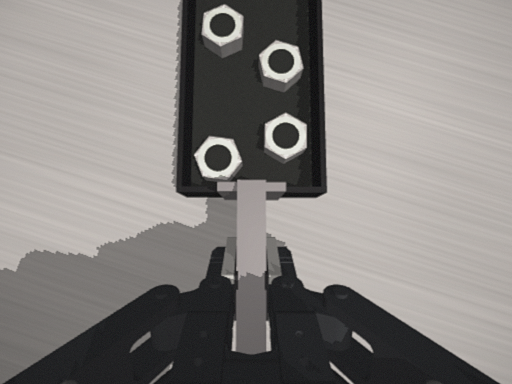

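The tray hangs level: its floor is at about 23 mm along its length and the grip reads 107 N. All four nuts are still on it. Now lifting and carrying it.

```bash
cat >> h.py <<'E'
TUB=np.array([563.5,-4.6]); OFF=np.array([-105,0,26.])
def at_nose(tx,z,yaw,pitch,ty=0):
    c,s=np.cos(np.radians(10)),np.sin(np.radians(10))
    n=np.array([TUB[0]+c*tx-s*ty,TUB[1]+s*tx+c*ty,z]); return n+tray_R(yaw,pitch)@(OFF-[75,0,3]), tool_R(yaw,pitch)
E
python3 - <<'E'
from h import *
A=np.array([465,-330,200.]); RA=tool_R(17.4,0)
print(rel(A,RA)); B=(np.array([445,-35,205.]),tool_R(10,0)); print(rel(*B,A,RA))
pr=B
for tx,z,p in [(45,160,10),(30,140,20),(10,135,30),(-5,135,36)]:
    q=at_nose(tx,z,10,p); print(q[0].round(),rel(*q,*B))
E
```

```text
(array([  63.3,   -7. , -139.6]), array([ 0. , -0.2,  0.3]))
(array([  64.8, -287.5,   24.7]), array([-3.1,  0. ,  6.7]))
[437. -27. 214.] (array([ -1.9,  -9.4, -10.7]), array([ -0., -10.,  -0.]))
[434. -27. 223.] (array([ -0.7,  -9.4, -20.4]), array([  0., -20.,  -0.]))
[431. -28. 245.] (array([  5.6,  -9.4, -41.4]), array([  0., -30.,  -0.]))
[428. -28. 259.] (array([  9.3,  -9.4, -55.7]), array([ -0., -36.,  -0.]))
```

Call:
{"name": "send_rows", "arguments": {
  "claw": [-1,-1,-1,-1,-1,-1,-1,-1,-1,-1],
  "delta_pos": [
    [4,0,-9],
    [11,-1,-25],
    [19,-2,-42],
    [27,-3,-60],
    [35,-4,-78],
    [43,-5,-96],
    [51,-6,-113],
    [58,-7,-128],
    [63,-7,-139],
    [63,-7,-140]
  ],
  "turn": [
    [0,0,0],
    [0,0,0],
    [0,0,0],
    [0,0,0],
    [0,0,0],
    [0,0,0],
    [0,0,0],
    [0,0,0],
    [0,0,0],
    [0,0,0]
  ],
  "newtons": 110
}}

```text
clock: 6.5
ee_pos: [464.7, -330.2, 200.5]
tcp_rot: [[0.861, 0.304, 0.407], [0.276, -0.953, 0.127], [0.427, 0.003, -0.904]]
contact_force: [-0.1, 0.2, -2.4]
width: 10.3
gripper_force: 107.3
```

Call:
{"name": "send_rows", "arguments": {
  "claw": [-1,-1,-1,-1,-1,-1,-1,-1,-1,-1],
  "delta_pos": [
    [3,-14,1],
    [10,-42,4],
    [17,-75,7],
    [24,-108,9],
    [32,-142,12],
    [40,-176,15],
    [47,-210,18],
    [55,-243,21],
    [61,-270,23],
    [65,-287,25]
  ],
  "turn": [
    [0,0,0],
    [0,0,1],
    [-1,0,2],
    [-1,0,2.5],
    [-1.5,0,3],
    [-2,0,4],
    [-2,0,5],
    [-2.5,0,5.5],
    [-3,0,6],
    [-3,0,6.7]
  ]
}}

```text
clock: 7.75
ee_pos: [443.0, -40.4, 203.1]
tcp_rot: [[0.89, 0.188, 0.415], [0.17, -0.982, 0.08], [0.422, -0.0, -0.906]]
contact_force: [0.2, -0.9, -4.2]
width: 10.8
gripper_force: 107.7
```

Run:
```python
from h import *
o=readout.observe(); print(o["joint_positions"].round(1),o["width"],o["gripper_force"],o["contact_force"],o["ee_pos"])
for tx,z,p in [(45,160,10),(30,142,20),(10,138,30),(-5,138,36)]:
    q=at_nose(tx,z,10,p); print(q[0].round(),rel(*q))
a=snap("top"); P=cloud(a[1],a[2],a[3]);Z=P[...,2]
q=P[(P[...,0]>460)&(P[...,0]<640)&(P[...,1]<60)&(P[...,1]>-80)&(a[1]>0)&(a[0].max(-1)<45)&(Z>130)]
print(cv2.minAreaRect(q[:,:2].astype(np.float32)),np.percentile(q[:,2],[5,50,95])); cv2.imwrite("pics/t2.png",a[0][100:300,150:400])
```

```text
[ 14.2   3.3 -10.3 137.3 -20.7  16.2 -56.4] 10.819369224131163 107.72639751434326 [ 0.24284645 -0.86977701 -4.176938  ] [443.03228734 -40.42858866 203.08686375]
[437. -27. 214.] (array([  1.7, -14.4, -11.2]), array([ -0.3, -10. ,   0.8]))
[434. -27. 225.] (array([  3.7, -14.5, -22.6]), array([ -0.2, -20. ,   0.8]))
[431. -28. 248.] (array([ 10.5, -14.5, -44.6]), array([ -0.2, -30. ,   0.8]))
[428. -28. 262.] (array([ 14.1, -14.6, -58.8]), array([ -0.1, -36. ,   0.8]))
((546.7160034179688, -21.606224060058594), (148.44166564941406, 79.52393341064453), 10.485426902770996) [176.4107243  179.51175979 204.38697187]
```

View pics/t2.png

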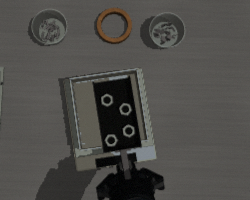

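The tray is level over the tub at (547,-22), with its floor at z≈180 and all four nuts on it. I'll start tipping, which also unbends joint 4.

Call:
{"name": "send_rows", "arguments": {
  "claw": [-1,-1,-1,-1,-1,-1,-1,-1,-1,-1],
  "delta_pos": [
    [2,-4,-4],
    [3,-8,-7],
    [4,-12,-11],
    [4,-14,-14],
    [4,-14.5,-18],
    [4,-14.5,-23],
    [6,-14.5,-29],
    [8,-14.5,-36],
    [10,-14.5,-42],
    [10.5,-14.5,-45]
  ],
  "turn": [
    [0,-3,0],
    [0,-6.5,0],
    [0,-10,0.5],
    [0,-13,0.8],
    [0,-16.5,0.8],
    [0,-20,0.8],
    [0,-23,0.8],
    [0,-26,0.8],
    [0,-29,0.8],
    [0,-30,0.8]
  ]
}}

```text
clock: 9.05
ee_pos: [430.6, -30.8, 247.8]
tcp_rot: [[0.981, 0.171, -0.089], [0.17, -0.985, -0.012], [-0.089, -0.003, -0.996]]
contact_force: [-0.3, -0.1, -2.6]
width: 10.9
gripper_force: 107.7
```

Run:
```python
from h import *
o=readout.observe(); print(o["joint_positions"].round(1),o["contact_force"],o["ee_pos"])
R=o["tcp_rot"]; print("tool lean fwd",np.degrees(np.arctan2(-R[:,2]@[.985,.17,0],-R[2,2])))
for tx,z,p in [(0,136,34),(-10,136,38),(-15,136,42),(-20,136,46),(-20,136,50),(-20,136,53)]:
    q=at_nose(tx,z,10,p); print(q[0].round(),rel(*q))
```

```text
[  3.9  11.4  -7.  114.4   2.1  59.4 -84.3] [-0.26489466 -0.06068641 -2.6087182 ] [430.61070735 -30.76023642 247.79439489]
tool lean fwd 5.119844249149357
[429. -28. 256.] (array([-1.7, -2.7, -7.8]), array([-0.2, -3.9, -0.1]))
[428. -29. 265.] (array([ -3.8,  -2.7, -16.9]), array([-0.2, -7.9, -0.1]))
[432. -28. 274.] (array([ -0.3,  -2.8, -25.8]), array([ -0.2, -11.9,  -0.1]))
[437. -27. 281.] (array([  3.9,  -2.8, -34.1]), array([ -0.2, -15.9,  -0.1]))
[447. -25. 289.] (array([ 13.6,  -2.9, -42.3]), array([ -0.2, -19.9,  -0.1]))
[455. -24. 294.] (array([ 21.3,  -2.9, -47.9]), array([ -0.2, -22.9,  -0.1]))
```

Call:
{"name": "send_rows", "arguments": {
  "claw": [-1,-1,-1,-1,-1,-1,-1,-1,-1,-1],
  "delta_pos": [
    [-1,-2.5,-4],
    [-1.7,-2.7,-8],
    [-2.8,-2.7,-12],
    [-3.8,-2.7,-17],
    [-3,-2.7,-19],
    [-2,-2.7,-21.5],
    [-1,-2.8,-23.5],
    [-0.3,-2.8,-26],
    [-0.3,-2.8,-26],
    [-0.3,-2.8,-26]
  ],
  "turn": [
    [0,-2,0],
    [0,-4,0],
    [0,-6,0],
    [0,-8,0],
    [0,-9,0],
    [0,-10,0],
    [0,-11,0],
    [0,-12,0],
    [0,-12,0],
    [0,-12,0]
  ]
}}

```text
clock: 10.3
ee_pos: [432.7, -28.3, 274.2]
tcp_rot: [[0.942, 0.17, -0.288], [0.163, -0.985, -0.048], [-0.292, -0.002, -0.956]]
contact_force: [0.4, -0.2, -2.0]
width: 10.9
gripper_force: 107.9
```

Run:
```python
from h import *
o=readout.observe(); print(o["joint_positions"].round(1),o["contact_force"],o["ee_pos"])
for tx,z,p in [(-20,136,44),(-20,136,46),(-20,136,48),(-20,136,50),(-20,136,52),(-20,136,54)]:
    q=at_nose(tx,z,10,p); print(p,rel(*q))
a=snap("top")[0]; b=snap("scene")[0]
cv2.imwrite("pics/ab1.png",np.hstack([cv2.resize(a[130:280,180:330],(400,400)),cv2.resize(b[130:260,190:320],(400,400))]))
```

```text
[  2.   17.4  -6.8 104.4   3.5  75.3 -86.4] [ 0.37991633 -0.15283842 -2.00777871] [432.68616521 -28.26909368 274.21094304]
44 (array([-1.5, -0.6, -3.1]), array([-0.2, -2. , -0.2]))
46 (array([ 2.1, -0.6, -8.2]), array([-0.2, -4. , -0.2]))
48 (array([  6. ,  -0.7, -13.3]), array([-0.2, -6. , -0.2]))
50 (array([ 10. ,  -0.7, -18.2]), array([-0.2, -8. , -0.2]))
52 (array([ 14.2,  -0.7, -22.9]), array([ -0.2, -10. ,  -0.2]))
54 (array([ 18.5,  -0.7, -27.5]), array([ -0.2, -12. ,  -0.2]))
```

View pics/ab1.png

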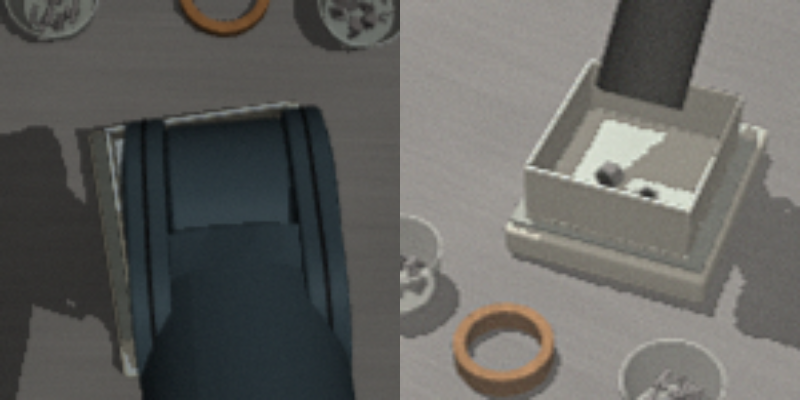

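At least two nuts are already in the tub (around (610,175) and (650,190) in the scene crop). I'll keep tipping slowly and check the floor with the wrist camera.

Call:
{"name": "send_rows", "arguments": {
  "claw": [-1,-1,-1,-1,-1,-1,-1,-1,-1,-1],
  "delta_pos": [
    [-1,-0.6,-2],
    [-1.5,-0.6,-3],
    [0,-0.6,-5.5],
    [2,-0.6,-8],
    [4,-0.6,-10.5],
    [6,-0.7,-13],
    [6,-0.7,-13],
    [6,-0.7,-13],
    [6,-0.7,-13],
    [6,-0.7,-13]
  ],
  "turn": [
    [0,-1,0],
    [0,-2,0],
    [0,-3,0],
    [0,-4,0],
    [0,-5,0],
    [0,-6,0],
    [0,-6,0],
    [0,-6,0],
    [0,-6,0],
    [0,-6,0]
  ]
}}

```text
clock: 11.65
ee_pos: [441.8, -26.0, 285.0]
tcp_rot: [[0.907, 0.17, -0.385], [0.157, -0.985, -0.065], [-0.391, -0.002, -0.92]]
contact_force: [-0.0, -1.3, -1.4]
width: 10.9
gripper_force: 108.0
```

Run:
```python
from h import *
o=readout.observe(); print(o["joint_positions"].round(1),o["contact_force"],o["ee_pos"])
b=snap("scene")[0];w=snap("wrist")[0]
cv2.imwrite("pics/ab2.png",np.hstack([cv2.resize(w,(440,330)),cv2.resize(b[130:260,190:320],(330,330))]))
```

```text
[  0.9  21.6  -6.5  98.5   3.9  83.  -87. ] [-0.02601062 -1.34032466 -1.42206788] [441.83652893 -26.00658415 284.96232769]
```

View pics/ab2.png

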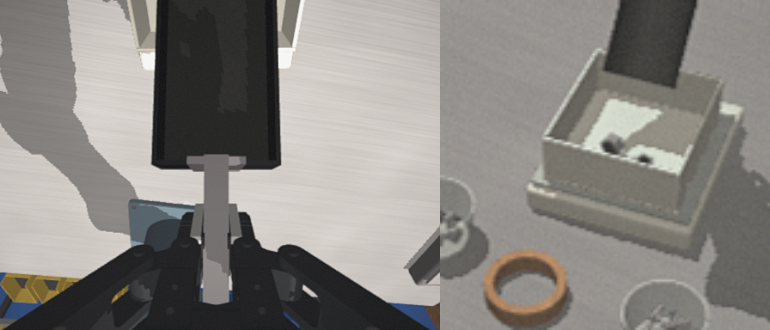

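Run:
```python
from h import *
W1=(np.array([465,30,350.]),tool_R(5,25)); W2=(np.array([475,300,200.]),tool_R(-1,0))
print(rel(*W1)); print(rel(*W2,*W1))
for f in "ab":
    z=np.load(f+".npz"); P=cloud(z["d"],z["K"],z["T"]); Z=P[...,2]; X,Y=P[...,0],P[...,1]
    m=(z["d"]>0)&(Z>20)&(Z<32)&(X>470)&(X<690)&(Y>255)&(Y<395)
    for n,c in [("lo",m&(Y<295)&(X>510)&(X<640)),("hi",m&(Y>350)&(X>510)&(X<640)),("far",m&(X>645)&(Y>285)&(Y<365))]:
        q=P[c][:,:2].astype(np.float32); v=cv2.fitLine(q,cv2.DIST_HUBER,0,.01,.01).ravel()
        print(f,n,len(q),v.round(3),"ylo/hi",np.percentile(q,[3,97],axis=0).round(1).tolist())
    q=P[m&(X<510)]; print("lips",len(q),np.percentile(q[:,0],[3,50,97]).round(1))
    m=(z["d"]>0)&(Z>3)&(Z<11)&(X>450)&(X<690)&(Y>240)&(Y<400); q=P[m]; print("plate x",np.percentile(q[:,0],[.5,99.5]).round(1),"y",np.percentile(q[:,1],[1,99]).round(1))
    # edges along profile of plate floor inside pocket
    mm=m&(abs(X-575)<50); yy=P[mm][:,1]; print("floor y",np.percentile(yy,[2,98]).round(1));
```

```text
(array([  4.3, -51.4, -72.4]), array([ 0.8, 23. ,  4.7]))
(array([  33.5, -268.1,  150. ]), array([-1.3, 25. ,  5.9]))
a lo 193 [ 1.00000e+00 -2.00000e-03  5.74088e+02  2.71147e+02] ylo/hi [[513.2, 267.1], [635.2, 277.6]]
a hi 242 [ 1.00000e+00 -8.00000e-03  5.75076e+02  3.75033e+02] ylo/hi [[512.9, 367.2], [634.9, 380.1]]
a far 131 [1.40000e-02 1.00000e+00 6.64924e+02 3.25422e+02] ylo/hi [[657.7, 288.7], [669.6, 364.2]]
lips 64 [488.1 495.5 508.2]
plate x [455.4 686.2] y [249.1 394.4]
floor y [265.6 366.9]
b lo 159 [ 1.00000e+00 -1.80000e-02  5.77638e+02  2.72926e+02] ylo/hi [[516.0, 267.2], [638.3, 280.0]]
b hi 153 [ 1.00000e+00 -7.00000e-03  5.76668e+02  3.74823e+02] ylo/hi [[514.3, 368.5], [635.3, 379.9]]
b far 63 [1.70000e-02 1.00000e+00 6.68084e+02 3.26389e+02] ylo/hi [[660.3, 289.1], [671.9, 363.5]]
lips 57 [487.7 496.4 509.2]
plate x [453.3 688. ] y [243.8 396.7]
floor y [249.3 393.4]
```

Call:
{"name": "send_rows", "arguments": {
  "claw": [-1,-1,-1,-1,-1,-1,-1,-1,-1,-1],
  "delta_pos": [
    [0,0,-10],
    [0,0,-22],
    [0,0,-35],
    [1,0,-48],
    [1,-5,-58],
    [2,-12,-64],
    [3,-22,-69],
    [4,-34,-72],
    [4,-44,-72],
    [4.5,-51.5,-72.5]
  ],
  "turn": [
    [0,0,0],
    [0,0,0],
    [0,1,0],
    [0,3,0],
    [0,6,0],
    [0,10,1],
    [0,14,2],
    [0.5,18,3],
    [0.8,21,4],
    [0.8,23,4.7]
  ]
}}

```text
clock: 13.0
ee_pos: [464.6, 30.7, 350.7]
tcp_rot: [[0.996, 0.088, 0.003], [0.088, -0.996, -0.0], [0.003, 0.001, -1.0]]
contact_force: [0.4, 0.2, -1.6]
width: 10.9
gripper_force: 107.9
```

Call:
{"name": "send_rows", "arguments": {
  "claw": [-1,-1,-1,-1,-1,-1,-1,-1,-1,-1],
  "delta_pos": [
    [3,-24,6],
    [7,-55,18],
    [11,-88,32],
    [15,-122,50],
    [19,-156,70],
    [23,-190,92],
    [27,-220,114],
    [30,-246,134],
    [33,-262,147],
    [33.5,-268,150]
  ],
  "turn": [
    [0,2,0],
    [0,5,1],
    [-0.3,8,2],
    [-0.5,11.5,3],
    [-0.7,15,4],
    [-1,18,4.5],
    [-1,21,5],
    [-1.2,23.5,5.5],
    [-1.3,25,5.9],
    [-1.3,25,5.9]
  ]
}}

```text
clock: 14.25
ee_pos: [473.1, 290.1, 200.6]
tcp_rot: [[0.916, -0.015, 0.401], [-0.013, -1.0, -0.008], [0.401, 0.002, -0.916]]
contact_force: [-0.1, 0.5, -2.6]
width: 10.5
gripper_force: 107.9
```

Run:
```python
from h import *
o=readout.observe(); print(o["joint_positions"].round(1),o["contact_force"],o["ee_pos"],o["width"])
a=snap("top"); P=cloud(a[1],a[2],a[3]);Z=P[...,2]
q=P[(P[...,0]>490)&(P[...,0]<690)&(P[...,1]<400)&(P[...,1]>200)&(a[1]>0)&(Z>120)&(a[0].max(-1)<50)&(Z<230)]
r=cv2.minAreaRect(q[:,:2].astype(np.float32));print(r,np.percentile(q[:,2],[5,50,95]))
f=q[q[:,2]<np.percentile(q[:,2],50)+4]; c=np.linalg.lstsq(np.c_[f[:,:2]-f[:,:2].mean(0),np.ones(len(f))],f[:,2],rcond=None)[0]; print("floor slope deg",np.degrees(c[:2]),c[2])
Rc=tool_R(-.7,0); 
t=np.array([578.5,323.4,0])+tray_R(-.7)@[-105,0,0]; t[2]=6+26.5+34
print("to 34 above",rel(t,Rc)); print(Rc.T@[0,0,-1])
b=snap("scene")[0]
cv2.imwrite("pics/ab3.png",np.hstack([cv2.resize(a[0][140:280,190:330],(400,400)),cv2.resize(b[130:260,190:320],(400,400))]))
```

```text
[ -62.4   16.5   18.5  121.6   25.3   28.5 -157. ] [-0.0919295   0.45660626 -2.59811878] [473.14119638 290.10564615 200.63625202] 10.45387716259994
((572.7376098632812, 287.33282470703125), (82.0161361694336, 161.90597534179688), 89.1436538696289) [170.74635054 174.85607903 199.78407541]
floor slope deg [-1.50641345  0.07526784] 173.95798839265353
to 34 above (array([-51.7, -30. , 123.1]), array([0. , 1.3, 0.3]))
[-0.42261826  0.          0.90630779]
```

View pics/ab3.png

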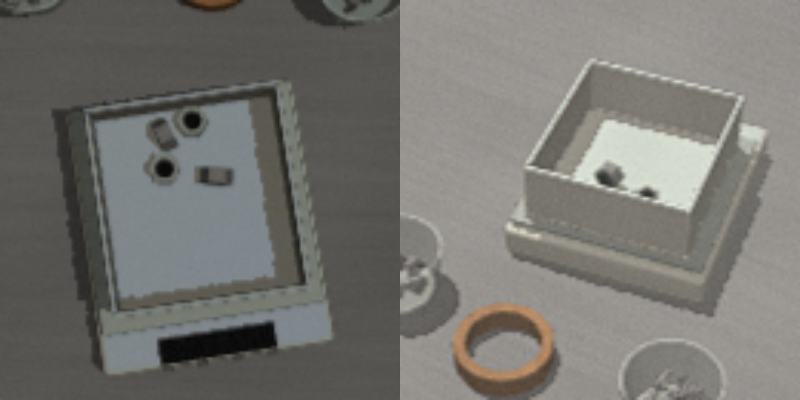

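All four nuts are in the tub. Joint 7 is at its limit because of the leaned grasp at this azimuth. I'll set the empty tray down on the clear bench between the scale and the cradle and regrasp it without lean.

Run:
```python
from h import *
R=tool_R(6,0); A=np.array([460,175,120.]); print(rel(A,R)); print(rel([460,175,36],R,A,R),rel([460,175,27],R,A,R))
```

```text
(array([-41.8, 119. ,  69.9]), array([ 2.8,  1.4, -5.8]))
(array([-35.5,   0. ,  76.1]), array([0., 0., 0.])) (array([-39.3,   0. ,  84.3]), array([0., 0., 0.]))
```

Call:
{"name": "send_rows", "arguments": {
  "claw": [-1,-1,-1,-1,-1,-1,-1,-1,-1,-1],
  "delta_pos": [
    [-3,12,2],
    [-8,27,8],
    [-13,42,16],
    [-18,58,26],
    [-24,74,38],
    [-30,90,50],
    [-36,105,60],
    [-40,115,67],
    [-42,119,70],
    [-42,119,70]
  ],
  "turn": [
    [0.5,0,-1],
    [1,0.5,-2],
    [1,0.5,-3],
    [1.5,0.5,-4],
    [2,1,-5],
    [2.5,1,-5.5],
    [2.8,1.4,-5.8],
    [2.8,1.4,-5.8],
    [2.8,1.4,-5.8],
    [2.8,1.4,-5.8]
  ]
}}

```text
clock: 15.6
ee_pos: [465.6, 171.3, 136.5]
tcp_rot: [[0.912, 0.094, 0.4], [0.088, -0.996, 0.032], [0.401, 0.006, -0.916]]
contact_force: [0.5, -0.5, -2.0]
width: 10.6
gripper_force: 108.3
```

Run:
```python
from h import *
o=readout.observe(); print(o["joint_positions"].round(1),o["contact_force"],o["ee_pos"])
R=tool_R(6,0); p=o["ee_pos"];
for z in (36,30,27): print(rel([460,175,z],R))
a=snap("top"); P=cloud(a[1],a[2],a[3]);Z=P[...,2]
q=P[(P[...,0]>490)&(P[...,0]<690)&(P[...,1]<280)&(P[...,1]>110)&(a[1]>0)&(Z>60)&(a[0].max(-1)<50)&(Z<130)]
r=cv2.minAreaRect(q[:,:2].astype(np.float32));print(r,np.percentile(q[:,2],[5,50,95]))
f=q[q[:,2]<np.percentile(q[:,2],50)+3]; c=np.linalg.lstsq(np.c_[f[:,:2]-f[:,:2].mean(0),np.ones(len(f))],f[:,2],rcond=None)[0]; print("slope",np.degrees(c[:2]),c[2])
```

```text
[ -43.    16.9   11.6  134.3   42.8   11.  -157.9] [ 0.53152279 -0.46619075 -2.04727576] [465.62759904 171.30449538 136.47147604]
(array([-45.1,  -4.8,  89.9]), array([ 0.5,  1.4, -0.4]))
(array([-47.5,  -4.8,  95.4]), array([ 0.5,  1.4, -0.4]))
(array([-48.7,  -4.8,  98.1]), array([ 0.5,  1.4, -0.4]))
((570.936279296875, 178.86679077148438), (150.21498107910156, 78.86969757080078), 5.23399543762207) [106.49122328 110.27180917 119.96483063]
slope [-1.34488282 -0.36637334] 109.69060442482801
```

Run:
```python
from h import *
R=tool_R(20,0); print(rel([520,150,130],R))
```

```text
(array([45.1, 27.1, 27. ]), array([  6.3,   1.4, -13.1]))
```

Call:
{"name": "send_rows", "arguments": {
  "claw": [-1,-1,-1,-1,-1,-1,-1,-1,-1,-1],
  "delta_pos": [
    [4,2,2],
    [10,6,6],
    [16,10,10],
    [22,13,13],
    [28,17,17],
    [34,20,20],
    [40,24,24],
    [45,27,27],
    [45,27,27],
    [45,27,27]
  ],
  "turn": [
    [0.5,0,-1],
    [1.5,0,-3],
    [2.5,0.5,-5],
    [3.5,0.5,-7],
    [4.5,1,-9],
    [5.5,1,-11],
    [6.3,1.4,-13],
    [6.3,1.4,-13],
    [6.3,1.4,-13],
    [6.3,1.4,-13]
  ]
}}

```text
clock: 16.9
ee_pos: [519.4, 151.6, 129.7]
tcp_rot: [[0.852, 0.343, 0.397], [0.31, -0.939, 0.145], [0.423, -0.0, -0.906]]
contact_force: [0.4, -0.1, -1.6]
width: 10.8
gripper_force: 108.3
```

Run:
```python
from h import *
o=readout.observe(); print(o["joint_positions"].round(1),o["contact_force"],o["ee_pos"])
R=tool_R(20,0)
for z in (130,60,36,30,27): print(rel([520,150,z],R))
```

```text
[   1.    22.5  -25.9  128.7   61.5   11.4 -149.7] [ 0.43519249 -0.07192852 -1.63765971] [519.39565263 151.57705128 129.65912573]
(array([ 0.2,  1.7, -0.3]), array([-0.,  0.,  0.]))
(array([-29.4,   1.7,  63.1]), array([-0.,  0.,  0.]))
(array([-39.5,   1.7,  84.9]), array([-0.,  0.,  0.]))
(array([-42.1,   1.7,  90.3]), array([-0.,  0.,  0.]))
(array([-43.4,   1.7,  93.1]), array([-0.,  0.,  0.]))
```

Run:
```python
from h import *
W=[(np.array([490,60,280.]),tool_R(15,25)),(np.array([500,-200,260.]),tool_R(15,25)),(np.array([515,-350,110.]),tool_R(15,0)),(np.array([515,-350,27.]),tool_R(15,0))]
print(rel(*W[0]))
for i in range(3): print(rel(*W[i+1],*W[i]))
```

```text
(array([  10.1,   75.9, -161.2]), array([ -1.1, -25. ,   5. ]))
(array([-57.6, 253.7,  20. ]), array([0., 0., 0.]))
(array([-24.3, 148.8, 150. ]), array([-0., 25.,  0.]))
(array([-35.1,   0. ,  75.2]), array([0., 0., 0.]))
```

Call:
{"name": "send_rows", "arguments": {
  "claw": [-1,-1,-1,-1,-1,-1,-1,-1,-1,-1],
  "delta_pos": [
    [1,2,-15],
    [3,5,-40],
    [5,10,-65],
    [6,18,-90],
    [7,28,-112],
    [8,40,-130],
    [9,52,-145],
    [10,65,-155],
    [10,74,-160],
    [10,76,-161]
  ],
  "turn": [
    [0,-3,0],
    [0,-7,0],
    [0,-11,1],
    [0,-15,2],
    [-0.5,-19,3],
    [-1,-23,4],
    [-1,-25,5],
    [-1,-25,5],
    [-1,-25,5],
    [-1,-25,5]
  ]
}}

```text
clock: 18.15
ee_pos: [490.2, 59.1, 279.7]
tcp_rot: [[0.966, 0.257, -0.001], [0.257, -0.966, 0.001], [-0.0, -0.002, -1.0]]
contact_force: [-0.3, 0.1, -1.8]
width: 10.6
gripper_force: 108.3
```

Call:
{"name": "send_rows", "arguments": {
  "claw": [-1,-1,-1,-1,-1,-1,-1,-1,-1,-1],
  "delta_pos": [
    [-4,16,1],
    [-11,46,3],
    [-18,78,6],
    [-25,110,9],
    [-32,142,11],
    [-39,174,14],
    [-46,206,16],
    [-53,234,18],
    [-57,250,20],
    [-57.5,254,20]
  ],
  "turn": [
    [0,0,0],
    [0,0,0],
    [0,0,0],
    [0,0,0],
    [0,0,0],
    [0,0,0],
    [0,0,0],
    [0,0,0],
    [0,0,0],
    [0,0,0]
  ]
}}

```text
clock: 19.4
ee_pos: [499.7, -201.6, 258.7]
tcp_rot: [[0.967, 0.256, -0.002], [0.256, -0.967, 0.002], [-0.001, -0.003, -1.0]]
contact_force: [0.4, -0.9, -1.8]
width: 10.9
gripper_force: 108.2
```

Run:
```python
from h import *
o=readout.observe(); print(o["joint_positions"].round(1),o["contact_force"],o["ee_pos"])
print(rel([515,-350,110],tool_R(15,0)))
```

```text
[ 54.   25.2 -47.7 101.2  20.6  62.9 -75.8] [ 0.41998266 -0.89150346 -1.78564195] [ 499.70080519 -201.64289295  258.73267024]
(array([-23.1, 147.7, 148.4]), array([-0.1, 25.1, -0.2]))
```

Call:
{"name": "send_rows", "arguments": {
  "claw": [-1,-1,-1,-1,-1,-1,-1,-1,-1,-1],
  "delta_pos": [
    [-2,12,8],
    [-5,30,22],
    [-8,48,40],
    [-11,66,60],
    [-14,84,80],
    [-17,102,100],
    [-20,120,120],
    [-22,136,136],
    [-23,147,147],
    [-23,148,148]
  ],
  "turn": [
    [0,2,0],
    [0,5,0],
    [0,8,0],
    [0,11.5,0],
    [0,15,0],
    [0,18,0],
    [0,21,0],
    [0,24,0],
    [0,25,0],
    [0,25,0]
  ]
}}

```text
clock: 20.65
ee_pos: [515.9, -349.4, 110.4]
tcp_rot: [[0.877, 0.257, 0.407], [0.232, -0.966, 0.112], [0.422, -0.003, -0.907]]
contact_force: [-0.8, 0.5, -1.9]
width: 10.8
gripper_force: 108.1
```

Run:
```python
from h import *
o=readout.observe(); print(o["joint_positions"].round(1),o["contact_force"],o["ee_pos"])
for z in (110,60,34,28,27): print(rel([515,-350,z],tool_R(15,0)))
```

```text
[ 76.5  42.8 -48.4 108.4  22.7  26.7 -53.4] [-0.8117782   0.54477874 -1.9333544 ] [ 515.87873195 -349.38741646  110.3919223 ]
(array([-1.1,  0.4, -0.1]), array([-0.1,  0.1, -0.2]))
(array([-22.2,   0.5,  45.3]), array([-0.1,  0.1, -0.2]))
(array([-33.1,   0.6,  68.8]), array([-0.1,  0.1, -0.2]))
(array([-35.7,   0.7,  74.3]), array([-0.1,  0.1, -0.2]))
(array([-36.1,   0.7,  75.2]), array([-0.1,  0.1, -0.2]))
```

Call:
{"name": "send_rows", "arguments": {
  "claw": [-1,-1,-1,-1,-1,-1,-1,-1,-1,-1],
  "delta_pos": [
    [-4,0,8],
    [-10,0,20],
    [-17,0.5,34],
    [-23,0.5,48],
    [-28,0.5,58],
    [-32,0.5,66],
    [-34,0.5,71],
    [-35.5,0.5,74],
    [-36,0.5,75],
    [-36,0.5,75]
  ],
  "turn": [
    [0,0,0],
    [0,0,0],
    [0,0,0],
    [0,0,0],
    [0,0,0],
    [0,0,0],
    [0,0,0],
    [0,0,0],
    [0,0,0],
    [0,0,0]
  ]
}}

```text
clock: 21.9
ee_pos: [515.3, -350.1, 28.0]
tcp_rot: [[0.876, 0.258, 0.408], [0.233, -0.966, 0.11], [0.422, -0.002, -0.906]]
contact_force: [-0.9, -0.4, -1.6]
width: 11.1
gripper_force: 108.3
```

Run:
```python
from h import *
o=readout.observe(); print(o["joint_positions"].round(1),o["contact_force"],o["ee_pos"])
a=snap("top"); P=cloud(a[1],a[2],a[3]);Z=P[...,2]
q=P[(P[...,0]>520)&(P[...,0]<740)&(P[...,1]<-230)&(P[...,1]>-420)&(a[1]>0)&(Z>1.5)&(a[0].max(-1)<50)&(Z<60)]
print(cv2.minAreaRect(q[:,:2].astype(np.float32)))
f=q[q[:,2]<8]; c=np.linalg.lstsq(np.c_[f[:,:2]-f[:,:2].mean(0),np.ones(len(f))],f[:,2],rcond=None)[0]; print("floor",np.degrees(c[:2]),np.median(f[:,2]),len(f))
```

```text
[ 71.6  49.1 -41.1 109.3  27.2  18.1 -54.8] [-0.88646109 -0.44507553 -1.60112925] [ 515.29041332 -350.13598621   27.993686  ]
((603.8746337890625, -327.76416015625), (179.91696166992188, 96.50894927978516), 13.888823509216309)
floor [-0.03321448 -0.28981451] 4.29407027585512 1434
```

Run:
```python
from h import *
R=tool_R(15,0,-8); print(rel([503,-353.3,22],R))
# intermediate about grasp point
o=readout.observe(); g=o["ee_pos"]-19*o["tcp_rot"][:,2]
for L in (17,9,1,-8): Rl=tool_R(15,0,L); print(L,rel(g+19*Rl[:,2],Rl))
```

```text
(array([-14. ,  -0.1,   0.1]), array([ -0.1, -33. ,  -0.1]))
17 (array([-2.6,  0. , -0.2]), array([-0.1, -8. , -0.1]))
9 (array([-5.2,  0. , -0.7]), array([ -0.1, -16. ,  -0.1]))
1 (array([-7.7,  0. , -1.6]), array([ -0.1, -24. ,  -0.1]))
-8 (array([-10.3,   0. ,  -3.1]), array([ -0.1, -33. ,  -0.1]))
```

Call:
{"name": "send_rows", "arguments": {
  "claw": [-1,-1,1,1,1,1,1,1,1,1],
  "delta_pos": [
    [-0.4,0,0.9],
    [-0.4,0,0.9],
    [-0.4,0,0.9],
    [-0.4,0,0.9],
    [-0.4,0,0.9],
    [-0.4,0,0.9],
    [-0.4,0,0.9],
    [-0.4,0,0.9],
    [-0.4,0,0.9],
    [-0.4,0,0.9]
  ],
  "turn": [
    [0,0,0],
    [0,0,0],
    [0,0,0],
    [0,0,0],
    [0,0,0],
    [0,0,0],
    [0,0,0],
    [0,0,0],
    [0,0,0],
    [0,0,0]
  ]
}}

```text
clock: 23.2
ee_pos: [515.2, -350.0, 26.8]
tcp_rot: [[0.876, 0.258, 0.408], [0.233, -0.966, 0.111], [0.422, -0.002, -0.906]]
contact_force: [-0.8, 0.3, -0.2]
width: 85.4
gripper_force: 0.0
```

Call:
{"name": "send_rows", "arguments": {
  "claw": [1,1,1,1,1,1,-1,-1,-1,-1],
  "delta_pos": [
    [-3,0,0],
    [-6,0,0],
    [-9,0,0],
    [-12,0,0],
    [-13.5,0,0],
    [-13.5,0,0],
    [-13.5,0,0],
    [-13.5,0,0],
    [-13.5,0,0],
    [-13.5,0,0]
  ],
  "turn": [
    [0,-7,0],
    [0,-14,0],
    [0,-21,0],
    [0,-28,0],
    [0,-33,0],
    [0,-33,0],
    [0,-33,0],
    [0,-33,0],
    [0,-33,0],
    [0,-33,0]
  ]
}}

```text
clock: 24.45
ee_pos: [503.0, -353.5, 21.2]
tcp_rot: [[0.957, 0.257, -0.135], [0.255, -0.966, -0.034], [-0.139, -0.002, -0.99]]
contact_force: [-0.7, 0.6, 0.1]
width: 12.4
gripper_force: 0.0
```

Run:
```python
from h import *
o=readout.observe(); print(o["joint_positions"].round(1),o["contact_force"],o["ee_pos"],o["width"])
R=o["tcp_rot"]; print(R.T@[0,0,30],R.T@[0,0,150])
a=snap("top"); P=cloud(a[1],a[2],a[3]);Z=P[...,2]
q=P[(P[...,0]>535)&(P[...,0]<740)&(P[...,1]<-260)&(P[...,1]>-400)&(a[1]>0)&(Z>22)&(Z<36)&(a[0].max(-1)<60)]
print(cv2.minAreaRect(q[:,:2].astype(np.float32)))
print(rel([503,-353.3,22],tool_R(15,0,-8)))
```

```text
[ 44.3  48.5 -24.1  93.7  30.2  51.  -69.6] [-0.735016    0.64342996  0.07562774] [ 502.96092339 -353.52926727   21.16476534] 12.415030878014434
[ -4.18155761  -0.06119456 -29.70708385] [ -20.90778807   -0.30597279 -148.53541927]
((614.5382080078125, -324.2388000488281), (156.08065795898438, 82.04039764404297), 14.677131652832031)
(array([-0. , -0.3, -0.6]), array([-0.1,  0. , -0.1]))
```

Call:
{"name": "send_rows", "arguments": {
  "claw": [-1,-1,-1,-1,-1,-1,-1,-1,-1,-1],
  "delta_pos": [
    [0,0,0],
    [0,0,0],
    [0,0,0],
    [-2,0,-12],
    [-6,0,-40],
    [-11,0,-75],
    [-16,0,-115],
    [-22,0,-155],
    [-26,0,-185],
    [-28,0,-198]
  ],
  "turn": [
    [0,0,0],
    [0,0,0],
    [0,0,0],
    [0,0,0],
    [0,0,0],
    [0,0,0],
    [0,0,0],
    [0,0,0],
    [0,0,0],
    [0,0,0]
  ],
  "newtons": 110
}}

```text
clock: 25.75
ee_pos: [504.3, -353.4, 223.1]
tcp_rot: [[0.957, 0.258, -0.133], [0.256, -0.966, -0.035], [-0.137, -0.0, -0.991]]
contact_force: [-0.7, -0.6, -2.5]
width: 10.6
gripper_force: 107.2
```

Run:
```python
from h import *
o=readout.observe(); print(o["joint_positions"].round(1),o["contact_force"],o["ee_pos"],o["width"],o["gripper_force"])
W=[(np.array([480,0,240.]),tool_R(8,0,-8)),(np.array([461,325,170.]),tool_R(-.7,0,-8))]
print(rel(*W[0]),rel(*W[1],*W[0]))
```

```text
[ 47.7  34.2 -29.4  88.   22.2  69.6 -62.4] [-0.68864952 -0.57019095 -2.49069938] [ 504.34551006 -353.41617104  223.06882371] 10.561625677686994 107.23985195159912
(array([  64.9, -347.7,  -25.9]), array([ 0.9, -0.1,  6.9])) (array([  35.9, -324.5,   65.6]), array([1.2, 0. , 8.6]))
```

Call:
{"name": "send_rows", "arguments": {
  "claw": [-1,-1,-1,-1,-1,-1,-1,-1,-1,-1],
  "delta_pos": [
    [4,-20,-2],
    [10,-55,-4],
    [18,-97,-7],
    [26,-139,-10],
    [34,-181,-14],
    [42,-223,-17],
    [50,-265,-20],
    [57,-305,-23],
    [63,-335,-25],
    [65,-348,-26]
  ],
  "turn": [
    [0,0,0],
    [0,0,1],
    [0,0,2],
    [0.3,0,3],
    [0.5,0,4],
    [0.6,0,5],
    [0.7,0,5.5],
    [0.8,0,6],
    [0.9,0,7],
    [0.9,0,7]
  ]
}}

```text
clock: 27.0
ee_pos: [477.6, 3.0, 237.4]
tcp_rot: [[0.98, 0.141, -0.141], [0.14, -0.99, -0.018], [-0.142, -0.002, -0.99]]
contact_force: [-0.4, -1.1, -2.5]
width: 11.2
gripper_force: 107.2
```

Call:
{"name": "send_rows", "arguments": {
  "claw": [-1,-1,-1,-1,-1,-1,-1,-1,-1,-1],
  "delta_pos": [
    [2,-20,2],
    [6,-55,8],
    [10,-92,16],
    [14,-130,25],
    [18,-168,34],
    [23,-206,43],
    [28,-244,51],
    [32,-280,58],
    [35,-310,64],
    [36,-324,66]
  ],
  "turn": [
    [0,0,0.5],
    [0,0,1.5],
    [0.3,0,2.5],
    [0.5,0,3.5],
    [0.6,0,4.5],
    [0.8,0,5.5],
    [1,0,6.5],
    [1,0,7.5],
    [1.2,0,8.5],
    [1.2,0,8.6]
  ]
}}

```text
clock: 28.25
ee_pos: [459.8, 325.6, 167.1]
tcp_rot: [[0.99, -0.012, -0.142], [-0.012, -1.0, 0.001], [-0.142, 0.0, -0.99]]
contact_force: [1.0, -0.4, -1.3]
width: 10.5
gripper_force: 107.3
```

```bash
cat >> h.py <<'E'
def traytop():
    o=readout.observe(); a=snap("top"); P=cloud(a[1],a[2],a[3]);Z=P[...,2]; z0=o["ee_pos"][2]-21.2
    m=(P[...,0]>o["ee_pos"][0]+25)&(P[...,0]<690)&(P[...,1]<405)&(P[...,1]>240)&(a[1]>0)
    q=P[m&(Z>z0-8)&(Z<z0+36)&(a[0].max(-1)<50)]
    print(len(q),cv2.minAreaRect(q[:,:2].astype(np.float32)))
    w=P[m&(Z>z0+21)&(Z<z0+36)]; print("rim",cv2.minAreaRect(w[:,:2].astype(np.float32)))
    f=q[q[:,2]<z0+9]; c=np.linalg.lstsq(np.c_[f[:,:2]-f[:,:2].mean(0),np.ones(len(f))],f[:,2],rcond=None)[0]
    print("slope",np.degrees(c[:2]).round(2),"floor",np.median(f[:,2]),"tcp",o["ee_pos"],o["joint_positions"].round(1),o["contact_force"].round(1)); return o
E
python3 - <<'E'
from h import *
o=traytop(); R=tool_R(-.7,0,-8)
t=np.array([578.5,323.4,0])+tray_R(-.7)@[-117.6,0,0]
for z in (170,70,50): t[2]=z; print(rel(t,R))
E
```

```text
2705 ((570.1976928710938, 323.2798767089844), (81.83738708496094, 166.59970092773438), 89.28077697753906)
rim ((570.0269165039062, 323.58258056640625), (82.1309814453125, 166.2776641845703), 89.42182159423828)
slope [-0.16 -0.22] floor 148.35263566189911 tcp [459.83533985 325.58959426 167.12176976] [ -10.5   35.8  -37.3   97.2   17.5   60.3 -143.7] [ 1.  -0.4 -1.3]
(array([ 0.9,  2. , -2.8]), array([-0.1,  0.1,  0.1]))
(array([15.1,  2.1, 96.2]), array([-0.1,  0.1,  0.1]))
(array([ 17.9,   2.2, 116. ]), array([-0.1,  0.1,  0.1]))
```

Call:
{"name": "send_rows", "arguments": {
  "claw": [-1,-1,-1,-1,-1,-1,-1,-1,-1,-1],
  "delta_pos": [
    [1,0.7,6],
    [3,0.7,18],
    [5,0.7,33],
    [7.5,0.7,49],
    [10,0.7,65],
    [12,0.7,81],
    [14,0.7,95],
    [15.5,0.7,105],
    [16,0.7,109],
    [16.2,0.7,110]
  ],
  "turn": [
    [0,0,0],
    [0,0,0],
    [0,0,0],
    [0,0,0],
    [0,0,0],
    [0,0,0],
    [0,0,0],
    [0,0,0],
    [0,0,0],
    [0,0,0]
  ]
}}

```text
clock: 29.55
ee_pos: [461.8, 324.2, 57.1]
tcp_rot: [[0.99, -0.014, -0.14], [-0.014, -1.0, 0.002], [-0.14, -0.0, -0.99]]
contact_force: [-0.0, -0.0, -1.9]
width: 10.8
gripper_force: 107.3
```

Run:
```python
from h import *
o=traytop(); R=tool_R(-.7,0,-8)
t=np.array([578.5,323.4,0])+tray_R(-.7)@[-117.6,0,0]
for z in (42,28): t[2]=z; print(rel(t,R))
im=snap("wrist")[0]; cv2.imwrite("pics/w3.png",im)
```

```text
2149 ((571.5867309570312, 329.7916259765625), (98.30577850341797, 168.39645385742188), 89.17023468017578)
rim ((570.940673828125, 321.5426940917969), (81.94073486328125, 167.39080810546875), 89.42681884765625)
slope [-0.08 -0.37] floor 38.82109901732554 tcp [461.82204944 324.2255515   57.09219488] [ -13.2   44.3  -33.2  100.1   22.9   49.5 -146.6] [-0.  -0.  -1.9]
(array([ 1.2, -0.6, 15.2]), array([-0. ,  0. , -0.1]))
(array([ 3.1, -0.5, 29. ]), array([-0. ,  0. , -0.1]))
```

View pics/w3.png

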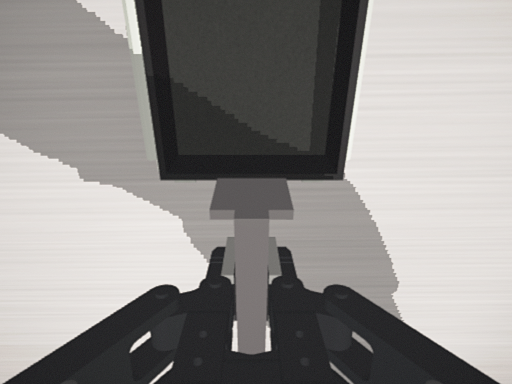

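The tray is above the pocket, and the wrist view shows more cradle on its left (+y) than on its right. I'll shift it about 1.8 mm to +y while lowering.

Call:
{"name": "send_rows", "arguments": {
  "claw": [-1,-1,-1,-1,-1,-1,-1,-1,-1,-1],
  "delta_pos": [
    [0,-1,1],
    [0,-1.8,2],
    [0.5,-1.8,4.5],
    [0.7,-1.8,7],
    [1,-1.8,9.5],
    [1.3,-1.8,12],
    [1.7,-1.8,14.5],
    [2,-1.8,17],
    [2,-1.8,18],
    [2,-1.8,18]
  ],
  "turn": [
    [0,0,0],
    [0,0,0],
    [0,0,0],
    [0,0,0],
    [0,0,0],
    [0,0,0],
    [0,0,0],
    [0,0,0],
    [0,0,0],
    [0,0,0]
  ]
}}

```text
clock: 30.9
ee_pos: [461.2, 325.9, 38.9]
tcp_rot: [[0.99, -0.014, -0.14], [-0.014, -1.0, 0.002], [-0.14, -0.0, -0.99]]
contact_force: [0.6, -0.6, -1.7]
width: 10.6
gripper_force: 107.3
```

Run:
```python
from h import *
o=traytop(); print(o["wrist_torque"])
a=snap("top"); P=cloud(a[1],a[2],a[3]);Z=P[...,2];X,Y=P[...,0],P[...,1]
# cradle wall crests vs. tray walls now, same view, bright vs dark
m=(a[1]>0)&(X>530)&(X<640)&(Z>14)&(Z<36); br=a[0].max(-1)
for n,c in [("cr lo",m&(Y>255)&(Y<300)&(br>70)),("cr hi",m&(Y>350)&(Y<395)&(br>70)),("tray",m&(Y>270)&(Y<380)&(br<50))]:
    print(n,c.sum(),np.percentile(Y[c],[3,50,97]).round(1))
```

```text
2097 ((573.0059204101562, 324.4237060546875), (102.91017150878906, 169.2172393798828), 83.43344116210938)
rim ((571.24560546875, 323.5973205566406), (82.56444549560547, 167.98672485351562), 89.5541000366211)
slope [-0.08 -0.01] floor 20.46697778493376 tcp [461.18489416 325.90359436  38.91856385] [ -13.9   45.8  -32.4  100.2   23.8   47.9 -147.3] [ 0.6 -0.6 -1.7]
[ 0.03473143 -0.04443407  0.02034048]
cr lo 203 [267.2 272.9 280.2]
cr hi 125 [371.8 375.  380.1]
tray 1361 [283.7 327.3 361. ]
```

Call:
{"name": "send_rows", "arguments": {
  "claw": [-1,-1,-1,-1,-1,-1,-1,-1,-1,-1],
  "delta_pos": [
    [0.1,0,1],
    [0.3,0,2],
    [0.4,0,3],
    [0.6,0,4],
    [0.7,0,5],
    [0.8,0,6],
    [1,0,7],
    [1.1,0,8],
    [1.2,0,8.5],
    [1.2,0,8.5]
  ],
  "turn": [
    [0,0,0],
    [0,0,0],
    [0,0,0],
    [0,0,0],
    [0,0,0],
    [0,0,0],
    [0,0,0],
    [0,0,0],
    [0,0,0],
    [0,0,0]
  ]
}}

```text
clock: 32.25
ee_pos: [461.2, 325.9, 30.3]
tcp_rot: [[0.99, -0.014, -0.14], [-0.014, -1.0, 0.002], [-0.14, -0.0, -0.99]]
contact_force: [-0.6, 0.1, -1.7]
width: 10.7
gripper_force: 107.3
```

Run:
```python
from h import *
o=traytop(); print(o["wrist_torque"])
```

```text
2119 ((571.8375244140625, 334.63592529296875), (136.474609375, 168.98231506347656), 89.69593048095703)
rim ((577.4882202148438, 321.8921813964844), (108.47828674316406, 180.46295166015625), 89.99789428710938)
slope [-0.08 -0.52] floor 12.04224880585798 tcp [461.17643805 325.89762866  30.33781036] [ -14.2   46.6  -32.   100.2   24.2   47.2 -147.5] [-0.6  0.1 -1.7]
[-0.05449767 -0.02513872  0.0026766 ]
```

Call:
{"name": "send_rows", "arguments": {
  "claw": [-1,-1,-1,-1,-1,-1,-1,-1,-1,-1],
  "delta_pos": [
    [0,0,0.4],
    [0.1,0,0.8],
    [0.2,0,1.2],
    [0.2,0,1.6],
    [0.3,0,2],
    [0.3,0,2.3],
    [0.3,0,2.3],
    [0.3,0,2.3],
    [0.3,0,2.3],
    [0.3,0,2.3]
  ],
  "turn": [
    [0,0,0],
    [0,0,0],
    [0,0,0],
    [0,0,0],
    [0,0,0],
    [0,0,0],
    [0,0,0],
    [0,0,0],
    [0,0,0],
    [0,0,0]
  ]
}}

```text
clock: 33.55
ee_pos: [461.2, 325.9, 28.1]
tcp_rot: [[0.99, -0.014, -0.14], [-0.014, -1.0, 0.002], [-0.14, -0.0, -0.99]]
contact_force: [0.5, 0.8, -1.8]
width: 10.9
gripper_force: 107.3
```

Call:
{"name": "send_rows", "arguments": {
  "claw": [-1,-1,-1,-1,-1,-1,-1,-1,-1,-1],
  "delta_pos": [
    [0,0,0.2],
    [0,0,0.4],
    [0,0,0.6],
    [0.1,0,0.8],
    [0.1,0,1],
    [0.1,0,1],
    [0.1,0,1],
    [0.1,0,1],
    [0.1,0,1],
    [0.1,0,1]
  ],
  "turn": [
    [0,0,0],
    [0,0,0],
    [0,0,0],
    [0,0,0],
    [0,0,0],
    [0,0,0],
    [0,0,0],
    [0,0,0],
    [0,0,0],
    [0,0,0]
  ]
}}

```text
clock: 34.8
ee_pos: [461.1, 325.9, 27.3]
tcp_rot: [[0.99, -0.014, -0.14], [-0.014, -1.0, 0.002], [-0.14, -0.0, -0.99]]
contact_force: [-2.7, -1.9, 6.3]
width: 10.8
gripper_force: 108.2
```

The tray has touched down: the force is about 8 N at the expected height. Releasing and backing off.

Call:
{"name": "send_rows", "arguments": {
  "claw": [0,0,0,0,0,0,0,0,0,0],
  "delta_pos": [
    [0,0,0],
    [0,0,0],
    [0,0,0],
    [0,0,0],
    [-1,0,-8],
    [-3,0,-25],
    [-7,0,-50],
    [-11,0,-80],
    [-15,0,-110],
    [-18,0,-130]
  ],
  "turn": [
    [0,0,0],
    [0,0,0],
    [0,0,0],
    [0,0,0],
    [0,0,0],
    [0,0,0],
    [0,0,0],
    [0,0,0],
    [0,0,0],
    [0,0,0]
  ]
}}

```text
clock: 36.05
ee_pos: [462.1, 326.4, 160.8]
tcp_rot: [[0.99, -0.014, -0.138], [-0.014, -1.0, 0.004], [-0.138, -0.002, -0.99]]
contact_force: [-0.1, 0.2, -0.4]
width: 42.5
gripper_force: 0.0
```

Run:
```python
from h import *
a=snap("top"); P=cloud(a[1],a[2],a[3]);Z=P[...,2];X,Y=P[...,0],P[...,1]; br=a[0].max(-1)
m=(a[1]>0)&(X>495)&(X<690)&(Y>240)&(Y<405)&(br<50)
f=P[m&(Z<16)&(Z>2)&(Y>295)&(Y<350)&(X>515)&(X<645)]; c=np.linalg.lstsq(np.c_[f[:,:2]-f[:,:2].mean(0),np.ones(len(f))],f[:,2],rcond=None)[0]; print("floor",np.degrees(c[:2]),c[2],len(f))
w=P[m&(Z>28)&(Z<40)]; print("rim",len(w),cv2.minAreaRect(w[:,:2].astype(np.float32)),np.median(w[:,2]))
t=P[(a[1]>0)&(X>440)&(X<690)&(abs(Y)<110)&(Z>102)&(Z<116)]; print("tub",cv2.minAreaRect(t[:,:2].astype(np.float32)))
b=snap("scene")[0]
cv2.imwrite("pics/end.png",np.hstack([cv2.resize(a[0][130:290,90:330],(480,320)),cv2.resize(b[190:290,320:420],(320,320))]))
```

```text
floor [-0.14745231  0.11756743] 9.144007793564805 1112
rim 267 ((576.4967651367188, 326.5406494140625), (91.0120620727539, 153.21066284179688), 87.2190170288086) 33.24762902011685
tub ((563.523193359375, -4.4978485107421875), (170.6961669921875, 159.96713256835938), 9.961125373840332)
```

View pics/end.png

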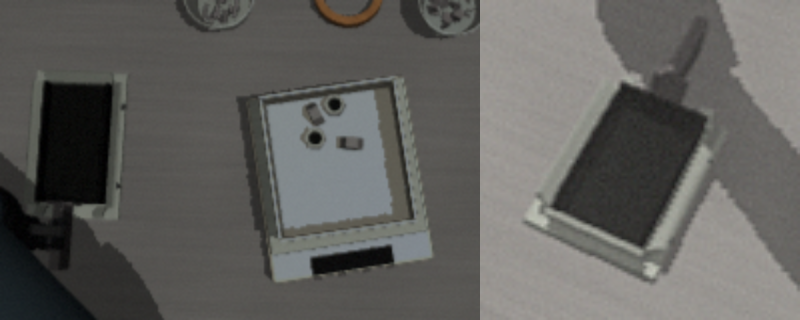

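The tray floor reads z=9.1 mm and flat, so the tray is seated. All four nuts are in the tub, and the tub hasn't moved.

```bash
python3 -c "
from workcell import env
print(env.job_done())"
```

```text
the job is handed in; nothing more can be done
None
```

The job is handed in at about 36 s: all four nuts are in the tub, which still stands on the scale, and the empty tray is seated flat in its cradle and released; I set it down once on the bench on the way to regrip it, and the judge's result was not shown.

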